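Unstack the ceramist's tools and lay out the bench

ROBOT

A 6-joint arm with a two-finger parallel gripper is mounted at the origin on the work surface. World frame = base frame: x ahead of the robot, y to its left, z up, the work surface at z = 0. Lengths are in mm, angles in rad, forces in N, time in s.
With the tool pointing down it reaches from about 400 to 925 mm from the base axis. Payload 12.5 kg.
Tool frame: the origin (TCP) lies where the fingers leave the gripper's body, on its centre line; the fingertips stand 78 mm ahead of it and the grasp point (between the pads) lies 59 mm ahead of it (env.nose_length is the distance from the TCP to the fingertips, in mm); z points along the fingers, y is the line along which they close (so a half turn about z gives the same grasp; the last joint's range is limited). The gripper opens to 95 mm and grips with 3 to 60 N. Pads are 20 mm wide; open, the fingers measure 119 mm over their backs; the gripper's body (75 mm by 180 mm) begins 59 mm behind the grasp point.
Start: joints at [1.043, 0.491, 1.559, -0, 1.092, -0.106], TCP at [255.859, 570.24, 292.261] pointing down, gripper open.
Joint ranges: [-3.1, 3.1], [-0.84, 2.19], [0.05, 2.79], [-1.13, 4.28], [0.06, 2.93], [-2.69, 2.69]. Speed limits (rad/s): [2.22, 2.22, 2.79, 3.14, 3.14, 3.14].

INTERFACE

Orientations are given as [roll, pitch, yaw] about the fixed x, y, z axes, in that order (R = Rz(yaw) Ry(pitch) Rx(roll)).
In Python, from cell import env gives the robot as it stands. The module is installed in compiled form; this text tells all that it offers.
- The arm moves only by the tool send_rows, never from a script. Its argument "series" is text: rows parted by semicolons, each of 6 numbers parted by spaces: the shift along the tool's x, y, z as a fraction of full scale, then the turn, a rotation vector about the tool's x, y, z as a fraction of full scale. A call has 1 to 5 rows; each row shifts and turns the commanded pose from where the row before left it, along the tool's axes as they then stand; what a row does not reach is not made up. Full scale, the value 1, is 60 mm for a shift and 10 degrees for a turn. A row lasts 1/8 s, in which the tool goes at most 62.5 mm and 10.7 degrees, less where a joint would pass 70% of its speed; a pose out of reach is approached as far as the arm can. A call with a number of a shift or a turn outside -1 to 1 is refused whole. A call with a gripper value outside its range is refused whole. "fingers" is the opening, from 0 (shut) to 1 (fully open), set as the call begins (left out, the last holds). The fingers move at their own pace and stop on an object; the grip force is fixed at half the most. Time passes only in rows, so rows that do not move let the fingers close. It gives the time, the measured TCP pose, the force, the opening and the grip force at its end, in the units of the state.
- env.state(): the state, without advancing time (a new reading comes with each control period).
- env.read_camera(name): name is "scene" or "top"; returns a dict with "color" (420x560x3 uint8, red, green, blue), "z_map" (420x560 float32, mm along the optical axis (not along the pixel's ray), 0 where there is no reading), "fovy" (degrees; the focal length in pixels is half the picture's height over the tangent of half this angle, whatever the lens; pixels are square), "cx", "cy" (the principal point, pixels), "R" (3x3) and "t" (3): a world point X has camera coordinates R X + t. Camera axes: x right, y down, z forward; pixel columns grow to the right and rows downward; lengths in mm; the calibration is good to about 2 mm. A picture is of the moment at which its call begins.
- env.job_done(): hands the job in; it is judged then, once.
The state is a dict: "t": time; "joints": joint angles; "qvel": joint speeds; "tau": joint torques, N m; "eef_pos": TCP position; "tcp_rot": TCP orientation; "ft_force": force on the tool from outside, world axes, zero at the start; "moment": the same for the moment, N m; "opening": opening from 0.0 (shut) to 1.0 (fully open); "grip_force": force on a finger pad.
Only numpy, scipy, OpenCV 4.12 (cv2) and the standard library are available. Lean on these libraries where they do the work, as an engineer would, in place of code of your own. Each camera call takes 0.05 s, during which the arm holds its last target. There are 200 camera calls.

TASK

Take the stack on the dental bench apart from the top down and set each piece on the middle of its own place: the small tooth model on the aluminium stand, the crown box in the steel out-tray, the round firing tray on the round pedestal, and the white palette on the rubber mat, with the oblong pieces lying lengthwise on their places. Take the pieces one after another in that order, keep them upright and set them down gently rather than dropping them, and leave the open powder jar and the full-arch model where they are.

Things in the scene. Friction and masses are not known exactly. Their poses are not given: they have to be found in the camera images.
- model_mid (a point): Small sectional tooth model of cream dental stone, top of the stack: a block 24 (x) by 40 (y) by 16 mm high with a row of four teeth (7 to 11 mm wide in x, up to 12 mm high) along its middle, 28 mm high in all, about 45 g. The point is on its middle, 14 mm above its underside; its y axis runs along its long side, z up. Grip it by the block, across the 24 mm. At the start it stands on the crown box.
- crownbox_mid (a point): Closed flat oblong plastic box for a finished crown, black below and grey above (the lid does not open), 40 (x) by 54 (y) by 22 mm high, about 50 g. The point is at its centre, 11 mm above its underside; its y axis runs along its long side, z up. At the start it lies on the firing tray with the model on it, turned up to 20 degrees from the tray.
- firetray_mid (a point): Round honeycomb firing tray of pale refractory ceramic, a disc 58 mm in diameter and 20 mm high with a pattern of small dark holes on top (solid below), about 70 g. The point is at its centre, 10 mm above its underside; z up. At the start it lies on the middle of the palette with the box on it.
- palette_mid (a point): White ceramic mixing palette, bottom of the stack: a slab 64 (x) by 110 (y) by 16 mm high with three shallow painted wells at either end, about 220 g. The point is at its centre, 8 mm above its underside; its y axis runs along its long side, z up. At the start it lies on the bench and carries the stack.
- stand_top (a point): The model's place: small aluminium model stand, a flat-topped block 44 (x) by 70 (y) by 14 mm high, with a round black knob 14 mm across standing out 16 mm at each short end, below the top face. Fixed to the bench. The point is the centre of its top; its y axis runs along its long side, z up.
- outtray_top (a point): The crown box's place: steel out-tray, a plate 60 (x) by 100 (y) and 6 mm high, with a thin lip rising to 14 mm above the bench along each of its two short ends (94 mm clear between the lips), open along the long sides. Fixed to the bench. The point is the centre of the plate's upper face; its y axis runs along its long side, z up.
- pedestal_top (a point): The firing tray's place: round firing pedestal, a pale refractory disc 84 mm in diameter on a steel foot 100 mm in diameter and 10 mm high; 32 mm high in all. Fixed to the bench. The point is the centre of its top; z up.
- mat_top (a point): The palette's place: oblong dark rubber mat 84 (x) by 130 (y) by 6 mm high with a thin grey line round its edge. Fixed to the bench. The point is the centre of its top; its y axis runs along its long side, z up.
- arch_mid (a point): Bystander: full-arch working model, a cream stone disc 62 mm in diameter with a horseshoe of nine teeth on brass pins, 31 mm high, standing loose on the bench (the point is on its axis 15 mm up). Not to be moved.
- powderjar_mid (a point): Bystander: open lilac powder jar 32 mm in diameter and 34 mm high, standing loose on the bench (the point is on its axis, half-way up). Not to be moved.
There are look-alikes about, which are no part of the job. Leave any pink look-alike of the part that bears stand_top alone.

How it is judged (in metres and radians):
On the way, in this order (a step that is already met when the one before it is completed fails the run):
1. the stone model rests on the stand (horizontal distance between model_mid and stand_top below 0.012 m and z of model_mid in the frame of stand_top between 0.01 and 0.018 m and angle between model_mid's own z axis and vertical below 0.1 rad and linear speed of model below 0.02 m/s and angle between the y axis of model_mid and the y axis of stand_top, either way round below 0.2 rad), for 0.2 s.
2. the crown box rests on the out-tray (horizontal distance between crownbox_mid and outtray_top below 0.012 m and z of crownbox_mid in the frame of outtray_top between 0.007 and 0.015 m and angle between crownbox_mid's own z axis and vertical below 0.1 rad and linear speed of crownbox below 0.02 m/s and angle between the y axis of crownbox_mid and the y axis of outtray_top, either way round below 0.2 rad), for 0.2 s.
3. the firing tray rests on the pedestal (horizontal distance between firetray_mid and pedestal_top below 0.012 m and z of firetray_mid in the frame of pedestal_top between 0.006 and 0.014 m and angle between firetray_mid's own z axis and vertical below 0.1 rad and linear speed of firetray below 0.02 m/s), for 0.2 s.
4. the palette rests on the mat (horizontal distance between palette_mid and mat_top below 0.012 m and z of palette_mid in the frame of mat_top between 0.004 and 0.012 m and angle between palette_mid's own z axis and vertical below 0.1 rad and linear speed of palette below 0.02 m/s and angle between the y axis of palette_mid and the y axis of mat_top, either way round below 0.2 rad), for 0.2 s.
At the end, for the whole second after the job is handed in: Model on the stand, crown box in the out-tray, firing tray on the pedestal, palette on the mat: each centre within 12 mm of its place's centre, resting on it (height within 4 mm), upright within 0.1 rad, the three oblong ones lengthwise within 0.2 rad (either way round), all at rest (all of step 1 and all of step 2 and all of step 3 and all of step 4); the robot touches nothing.
It fails at once if a piece of the stack is tipped by more than 0.6 rad (angle between any of model_mid, crownbox_mid, firetray_mid, palette_mid's own z axis and vertical above 0.6 rad).
It fails at once if a piece comes down on its place faster than 0.5 m/s (let fall from more than about 13 mm) ((horizontal distance between model_mid and stand_top below 0.04 m and z of model_mid in the frame of stand_top below 0.022 m and linear speed of model above 0.5 m/s) or (horizontal distance between crownbox_mid and outtray_top below 0.04 m and z of crownbox_mid in the frame of outtray_top below 0.019 m and linear speed of crownbox above 0.5 m/s) or (horizontal distance between firetray_mid and pedestal_top below 0.04 m and z of firetray_mid in the frame of pedestal_top below 0.018 m and linear speed of firetray above 0.5 m/s) or (horizontal distance between palette_mid and mat_top below 0.04 m and z of palette_mid in the frame of mat_top below 0.016 m and linear speed of palette above 0.5 m/s)).
It fails at once if the open powder jar or the full-arch model is moved by more than 20 mm or tipped over (distance of any of arch_mid, powderjar_mid from where it was at the start of the episode above 0.02 m or angle between any of arch_mid, powderjar_mid's own z axis and vertical above 0.5 rad).
It also fails if it takes over 112 s, if anything falls off the work surface, if the arm or the gripper's body presses on something with over 40 N, if the wrist force passes 120 N, or if a joint passes its speed limit or range.

## Working session

There is one attempt and no reset: what is moved stays moved. The work goes in short steps, Python scripts to look and compute and a tool call to move; the robot and the scene stay as the last step left them, time stands still between calls to the robot, and variables do not carry over. Pictures are saved under pics/ and viewed, at most 14 in all, crops included, and the job is handed in when it is done.

Besides the shell and the picture viewer there is one more tool, called after ">>>" as name(argument=value, ...) on one line, values as JSON. send_rows: Moves the arm, as the interface text tells. Shift numbers are shares of 60 mm and turn numbers shares of 10 degrees, none past 1 either way. Its arguments: {"type":"object","properties":{"series":{"type":"string"},"fingers":{"type":"number"}},"required":["series"]}

```bash
mkdir -p pics; cat > h.py <<'E'
import numpy as np, cv2
from cell import env
def shot(n):
    c=env.read_camera(n); np.savez(''+n+'.npz',**c)
    return c
def load(n): return dict(np.load(''+n+'.npz'))
def cloud(c):
    h,w=c['z_map'].shape; f=h/2/np.tan(np.radians(float(c['fovy']))/2)
    u,v=np.meshgrid(np.arange(w),np.arange(h)); z=c['z_map']
    P=np.stack([(u-c['cx'])/f*z,(v-c['cy'])/f*z,z],-1)
    return (P-c['t'])@c['R']
E
python3 - <<'E'
from h import *
for n in('top','scene'):
    c=shot(n); cv2.imwrite(f'pics/{n}1.png',cv2.resize(c['color'][:,:,::-1],(784,588)))
    print(n,c['fovy'],c['cx'],c['cy'],c['R'],c['t'])
print(env.state())
E
```

```text
top 47.11052890546014 280.4521554223326 212.22591422050627 [[-0.02627576 -0.99961515 -0.00889595]
 [-0.99764668  0.02678571 -0.06311604]
 [ 0.06333003  0.00721659 -0.99796655]] [   3.53598655  464.19165578 1184.7962966 ]
scene 45.20422299127477 273.48285972976265 208.50668600658372 [[-0.50025788  0.8658638   0.00468251]
 [ 0.63151164  0.36854869 -0.6821766 ]
 [-0.59239775 -0.33830716 -0.73117246]] [ 260.09143961 -226.33297281 1314.46091515]
{'t': 0.1, 'joints': array([ 1.04339357e+00,  4.91467717e-01,  1.55938582e+00,  1.03580278e-05,
        1.09168321e+00, -1.05598738e-01]), 'qvel': array([-1.07414121e-03, -2.30754199e-03, -8.09135249e-05, -1.19334137e-03,
       -7.74861240e-04, -2.04557486e-03]), 'tau': array([ 2.60929912e-03, -6.13632488e+01, -2.58605665e+01,  6.94078999e-02,
        4.70828125e-02, -7.25177392e-05]), 'eef_pos': array([255.7872555 , 570.11172136, 291.74068111]), 'tcp_rot': array([-3.14065479e+00, -1.08645827e-04,  2.71978380e+00]), 'ft_force': array([0.42453306, 0.04964885, 0.30179489]), 'moment': array([-0.05222145,  0.02703436, -0.05104311]), 'grip_force': 0.0, 'opening': 1.0001735199358663}
```

View pics/top1.png

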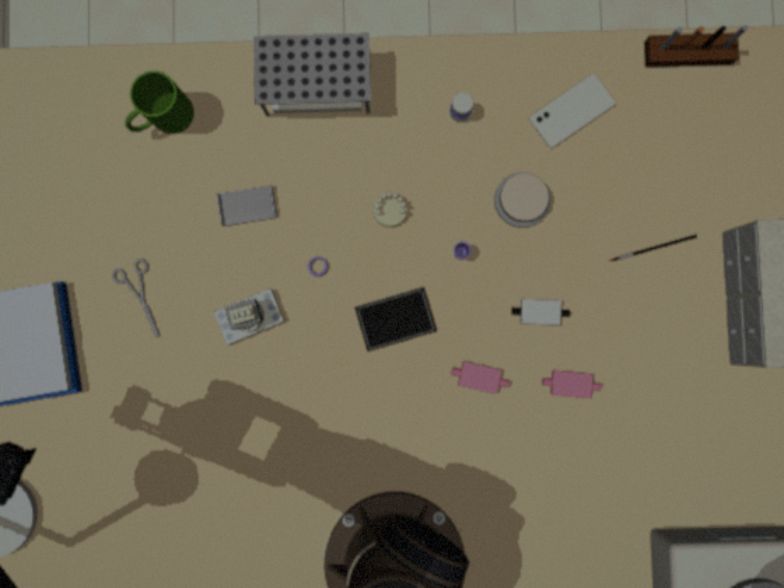

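View pics/scene1.png

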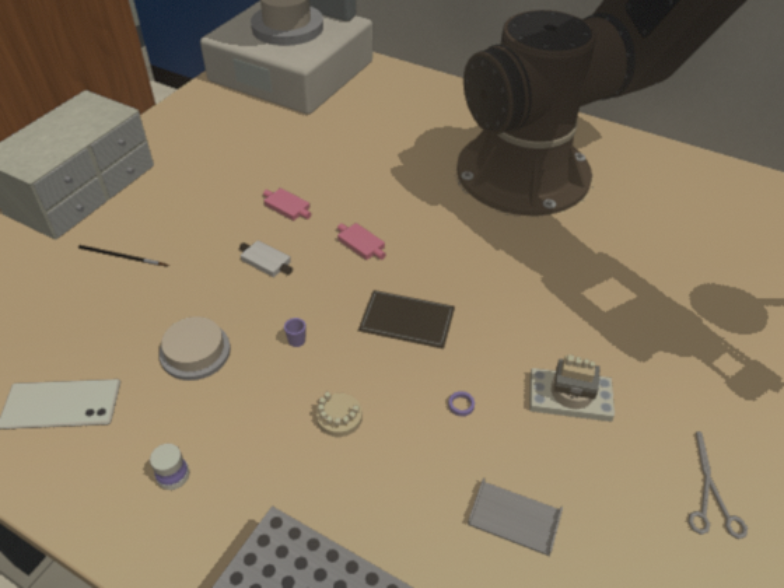

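The top view shows these, in 784x588 pixels: stack (247,316), aluminium stand with black knobs (541,312), out-tray (248,205), pedestal (525,199), mat (396,319), jar (463,250) and arch (391,210). The stand candidates are white (541,312), pink (482,377) and pink (572,384). The unpainted one is the stand. I'll confirm it in an enlarged crop alongside the stack and measure the rest.

```bash
python3 - <<'E'
from h import *
c=load('top'); P=cloud(c); img=c['color']; 
def crop(x,y,r=35,k=8):
    return cv2.resize(img[y-r:y+r,x-r:x+r,::-1],None,fx=k*5/8*1.12,fy=k*5/8*1.12,interpolation=cv2.INTER_CUBIC)
a=np.hstack([crop(177,226),crop(386,223)]);b=np.hstack([crop(177,147),crop(283,228)])
o=np.vstack([a,b]);print(o.shape);cv2.imwrite('pics/crops.png',cv2.resize(o,(600,600)))
h,w=P.shape[:2];u,v=np.meshgrid(np.arange(w),np.arange(h))
def rep(n,x,y,r,lo,hi):
    m=(abs(u-x)<r)&(abs(v-y)<r)&(P[...,2]>lo)&(P[...,2]<hi)
    nl,l,s,_=cv2.connectedComponentsWithStats(m.astype(np.uint8));k=1+np.argmax(s[1:,4]);m=l==k
    q=P[m];(cx,cy),(A,B),t=cv2.minAreaRect(q[:,:2].astype(np.float32))
    e=cv2.boxPoints(((cx,cy),(A,B),t));d=(e[1]-e[0]) if np.hypot(*(e[1]-e[0]))>np.hypot(*(e[2]-e[1])) else e[2]-e[1]
    print(n,m.sum(),'rect',round(cx,1),round(cy,1),round(A,1),round(B,1),'long ang',round(np.degrees(np.arctan2(d[1],d[0]))%180,1),'med',np.median(q,0).round(1),'mean',q.mean(0).round(1))
f=np.median(P[270:290,300:320].reshape(-1,3),0);print('bench',f,P[270:290,300:320,2].std())
rep('bench z near stack',177,260,6,-20,20)
rep('model top',177,226,30,65,100)
rep('box top',177,226,30,50,70)
rep('model+box',177,226,30,50,100)
rep('tray',177,226,30,30,46)
rep('tray+',177,226,30,30,100)
rep('palette',177,226,35,9,100)
rep('stand',386,223,25,9,30)
rep('outtray',177,147,28,3.5,30)
rep('pedestal top',375,142,28,25,45)
rep('pedestal all',375,142,28,6,45)
rep('mat',283,228,38,3.5,30)
rep('jar',330,179,15,10,50)
rep('arch',279,150,20,10,50)
E
```

```text
(784, 784, 3)
bench [295.51016823 -76.67077112   0.37368589] 60.52599388237504
bench z near stack 121 rect 351.9 253.8 26.7 25.1 long ang 88.2 med [351.9 253.8   1.1] mean [352.  253.8   0.8]
model top 182 rect 438.0 247.1 24.1 40.7 long ang 104.8 med [437.  245.3  75.8] mean [437.8 245.6  77.5]
box top 233 rect 439.1 249.2 44.1 55.2 long ang 106.7 med [438.2 247.2  58.5] mean [438.6 247.2  58.4]
model+box 404 rect 439.1 249.2 44.1 55.2 long ang 106.7 med [437.8 246.2  61.5] mean [438.3 246.8  66.8]
tray 61 rect 425.6 235.0 21.8 53.1 long ang 137.6 med [418.4 235.3  36.9] mean [423.3 235.6  37.2]
tray+ 492 rect 438.1 248.3 57.0 56.0 long ang 19.3 med [436.5 244.4  59.6] mean [437.1 245.3  61.8]
palette 1148 rect 436.8 249.1 64.6 111.4 long ang 111.0 med [435.6 239.8  19.7] mean [436.  243.8  36.1]
stand 558 rect 431.2 -270.4 100.5 44.0 long ang 86.2 med [ 430.9 -269.7   14.3] mean [ 430.9 -269.6   14.3]
outtray 913 rect 635.6 251.2 71.2 107.6 long ang 95.6 med [637.4 251.8   7.3] mean [637.4 251.5   7.7]
pedestal top 899 rect 634.1 -245.5 82.2 83.0 long ang 127.0 med [ 634.1 -245.4   32.5] mean [ 634.1 -245.4   32.5]
pedestal all 1222 rect 634.2 -245.7 98.5 99.8 long ang 124.4 med [ 630.7 -241.9   31.6] mean [ 630.8 -242.2   27. ]
mat 1570 rect 426.9 -11.8 96.7 142.9 long ang 107.7 med [425.5 -11.9   6.7] mean [425.4 -12.    7. ]
jar 80 rect 542.7 -132.9 30.0 27.9 long ang 87.8 med [ 546.3 -136.    31.7] mean [ 544.3 -134.2   28.4]
arch 464 rect 621.7 -7.0 60.7 58.6 long ang 81.8 med [622.5  -7.1  15.7] mean [622.   -7.4  18.2]
```

View pics/crops.png

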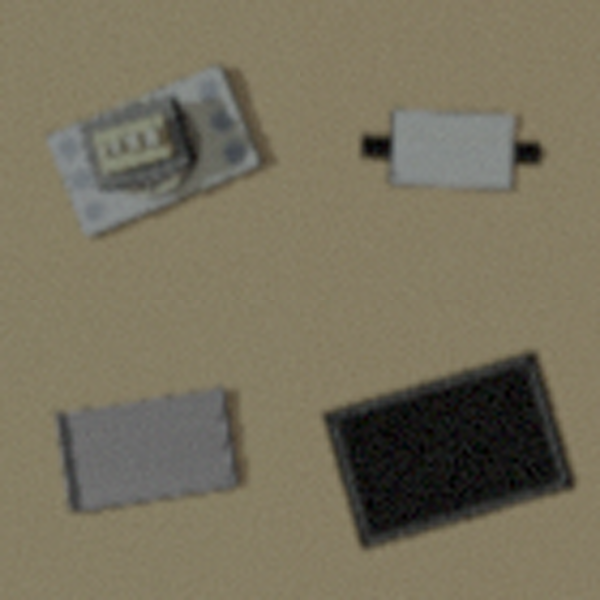

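The stand is the silver block with black knobs (upper right of the crop); the two pink ones are look-alikes. Next I'll refine the poses with the scene camera and with colour.

```bash
cat >> h.py <<'E'
def plane(c,uv,z):
    f=210/np.tan(np.radians(float(c['fovy']))/2)
    d=np.c_[(uv[:,0]-c['cx'])/f,(uv[:,1]-c['cy'])/f,np.ones(len(uv))]@c['R']
    o=-c['R'].T@c['t']; return (o+d*((z-o[2])/d[:,2])[:,None])[:,:2]
def rect(q):
    (cx,cy),(A,B),t=cv2.minAreaRect(q.astype(np.float32))
    e=cv2.boxPoints(((cx,cy),(A,B),t));d=(e[1]-e[0]) if np.hypot(*(e[1]-e[0]))>np.hypot(*(e[2]-e[1])) else e[2]-e[1]
    return np.round([cx,cy,min(A,B),max(A,B),np.degrees(np.arctan2(d[1],d[0]))%180],1)
def zrep(n,P,x,y,r,lo,hi,tag=''):
    m=(np.hypot(P[...,0]-x,P[...,1]-y)<r)&(P[...,2]>lo)&(P[...,2]<hi)
    nl,l,s,_=cv2.connectedComponentsWithStats(m.astype(np.uint8))
    if nl<2: print(n,'none');return
    q=P[l==1+np.argmax(s[1:,4])]
    print(tag,n,len(q),rect(q[:,:2]),'med z',np.median(q[:,2]).round(1))
E
python3 - <<'E'
from h import *
for n in('top','scene'):
    c=load(n);P=cloud(c);hsv=cv2.cvtColor(c['color'],cv2.COLOR_RGB2HSV).astype(int)
    for a in [('benchz',437,130,30,-20,20),('model',437,247,40,65,100),('boxtop',437,247,40,55,100),('tray+',437,247,45,30,100),('pal',437,248,80,9,100),('stand',431,-270,60,9,30),('pedtop',634,-245,60,28,45),('jar',544,-134,30,8,50),('arch',622,-7,45,8,50)]: zrep(*a[:1],P,*a[1:],tag=n)
    for nm,x,y,r,z,t in[('mat',425,-12,95,6,0),('out',636,251,75,6,1),('stand',431,-270,65,14,1)]:
        near=np.hypot(P[...,0]-x,P[...,1]-y)<r
        bs=np.median(hsv[near].reshape(-1,3),0)
        S,V=hsv[...,1],hsv[...,2]
        m=near&((V<100)if nm=='mat' and n=='top' else (V<100) if nm=='mat' else (S<45))
        m=cv2.morphologyEx(m.astype(np.uint8),cv2.MORPH_OPEN,np.ones((3,3)))
        nl,l,s,_=cv2.connectedComponentsWithStats(m);k=1+np.argmax(s[1:,4])
        v,u=np.nonzero(l==k);q=plane(c,np.c_[u,v].astype(float),z);print(n,nm,bs,len(q),rect(q),q.mean(0).round(1))
E
```

```text
top benchz 446 [437.9 130.5  58.1  58.5  89. ] med z 0.9
top model 182 [438.  247.1  24.1  40.7 104.8] med z 75.8
top boxtop 368 [438.6 249.2  41.4  55.1 105.2] med z 64.2
top tray+ 492 [438.1 248.3  56.   57.   19.3] med z 59.6
top pal 1148 [436.8 249.1  64.6 111.4 111. ] med z 19.7
top stand 558 [ 431.2 -270.4   44.   100.5   86.2] med z 14.3
top pedtop 870 [ 634.1 -245.5   82.2   83.   127. ] med z 32.6
top jar 88 [ 542.7 -132.9   27.9   30.    87.8] med z 31.0
top arch 468 [621.7  -7.   58.6  60.7  81.8] med z 15.6
top mat [ 22.  66. 131.] 1771 [425.9 -12.7  84.9 131.7 104.9] [426.  -12.6]
top out [ 23.  62. 131.] 937 [638.4 252.3  60.8 102.3  97. ] [638.4 252.1]
top stand [ 22.  65. 133.] 529 [ 432.8 -271.3   44.7   72.1   88.5] [ 432.  -270.2]
scene benchz 554 [436.9 129.3  58.   58.1 164.7] med z -1.6
scene model 296 [443.2 248.1  24.8  40.  102. ] med z 73.4
scene boxtop 555 [443.8 251.   40.1  53.4 106.1] med z 67.1
scene tray+ 916 [446.  251.   51.   56.1 107.9] med z 56.4
scene pal 2001 [441.5 249.8  67.6 109.8 111.7] med z 20.8
scene stand 471 [ 435.5 -269.    44.8  102.1   85.3] med z 11.6
scene pedtop 1018 [ 638.1 -244.1   82.9   83.     5.8] med z 30.2
scene jar 227 [ 546.6 -131.6   29.9   31.4    2.5] med z 23.6
scene arch 780 [626.8  -5.9  59.7  61.1  30.7] med z 12.9
scene mat [ 18.  82. 165.] 1830 [432.6  -9.8  83.8 128.4 105.4] [433.6  -8.9]
scene out [ 19.  74. 170.] 2017 [642.9 252.1  60.2 100.2  97.7] [643.3 253. ]
scene stand [ 18.  82. 166.] 503 [ 440.5 -265.7   49.6   77.5   86.2] [ 440.3 -265. ]
```

```bash
cat >> h.py <<'E'
def plan(*wps, start=None):
    """waypoints (x,y,z,yawdeg,nrows); prints rows, rounding carried along"""
    if start is None:
        s=env.state(); start=(*s['eef_pos'],np.degrees(s['tcp_rot'][2])); print('op',s['opening'].round(3),'grip',s['grip_force'].round(1),'t',round(s['t'],2),'F',s['ft_force'].round(1))
    p=np.array(start[:3],float); a=float(start[3]); print('from',p.round(1),round(a,1)); rows=[]
    for x,y,z,yaw,n in wps:
        yaw=a+((yaw-a+90)%180-90)
        for i in range(n):
            k=1/(n-i); d=(np.array([x,y,z])-p)*k; t=np.radians(a); C,S=np.cos(t),np.sin(t)
            R=np.array([[C,S,0],[S,-C,0],[0,0,-1]]); r=np.round(R.T@d/60,2); w=np.round(-(yaw-a)*k/10,2)
            p=p+R@r*60; a-=w*10; rows.append((*r,0,0,w))
    for i in range(0,len(rows),5): print('; '.join(' '.join(f'{v+0:g}' for v in r) for r in rows[i:i+5]))
    print('end',p.round(1),round(a,1)); return (*p,a)
E
python3 - <<'E'
from h import *
plan((440,247.7,250,104,8),(440,247.7,185,104,2))
E
```

```text
Traceback (most recent call last):
  File "h.py", line 29, in plan
    s=env.state(); start=(*s['eef_pos'],np.degrees(s['tcp_rot'][2])); print('op',s['opening'].round(3),'grip',s['grip_force'].round(1),'t',round(s['t'],2),'F',s['ft_force'].round(1))
                                                                                 ^^^^^^^^^^^^^^^^^^
AttributeError: 'float' object has no attribute 'round'
```

```bash
sed -i "s/s\['opening'\].round(3)/round(s['opening'],3)/; s/s\['grip_force'\].round(1)/round(s['grip_force'],1)/" h.py; python3 - <<'E'
from h import *
plan((440,247.7,250,104,8),(440,247.7,185,104,2))
E
```

```text
op 1.0 grip 0.0 t 0.1 F [0.4 0.  0.3]
from [255.8 570.1 291.7] 155.8
-0.63 -0.46 0.09 0 0 0.65; -0.67 -0.38 0.09 0 0 0.65; -0.71 -0.3 0.09 0 0 0.65; -0.74 -0.22 0.09 0 0 0.65; -0.76 -0.14 0.08 0 0 0.65
-0.77 -0.05 0.09 0 0 0.64; -0.77 0.04 0.08 0 0 0.65; -0.77 0.13 0.09 0 0 0.64; 0 0 0.54 0 0 0; 0 0 0.54 0 0 0
end [440.1 247.7 184.9] 104.0
```

>>> send_rows(series="-0.63 -0.46 0.09 0 0 0.65; -0.67 -0.38 0.09 0 0 0.65; -0.71 -0.3 0.09 0 0 0.65; -0.74 -0.22 0.09 0 0 0.65; -0.76 -0.14 0.08 0 0 0.65", fingers=0.6)

```text
t: 0.72
eef_pos: [371.3, 367.4, 265.5]
tcp_rot: [-3.141, 0.0, 2.149]
ft_force: [1.0, 0.6, -0.0]
opening: 0.605
grip_force: 0.0
```

>>> send_rows(series="-0.77 -0.05 0.09 0 0 0.64; -0.77 0.04 0.08 0 0 0.65; -0.77 0.13 0.09 0 0 0.64; 0 0 0.54 0 0 0; 0 0 0.54 0 0 0")

```text
t: 1.35
eef_pos: [440.6, 247.2, 184.7]
tcp_rot: [3.141, -0.0, 1.814]
ft_force: [0.5, 0.3, -0.7]
opening: 0.598
grip_force: 0.0
```

```bash
python3 - <<'E'
from h import *
plan((440,247.7,138.5,104,3))
for n in('top','scene'):
    c=shot(n);P=cloud(c)
    if n=='scene':
        im=c['color'][170:330,300:500,::-1]; cv2.imwrite('pics/s2.png',cv2.resize(im,(750,600),interpolation=cv2.INTER_CUBIC))
E
```

```text
op 0.598 grip 0.0 t 1.35 F [ 0.5  0.3 -0.7]
from [440.6 247.2 184.7] 103.9
0 0 0.26 0 0 0; 0.01 0 0.25 0 0 0; 0 -0.01 0.26 0 0 -0.01
end [439.8 247.6 138.5] 104.0
```

View pics/s2.png

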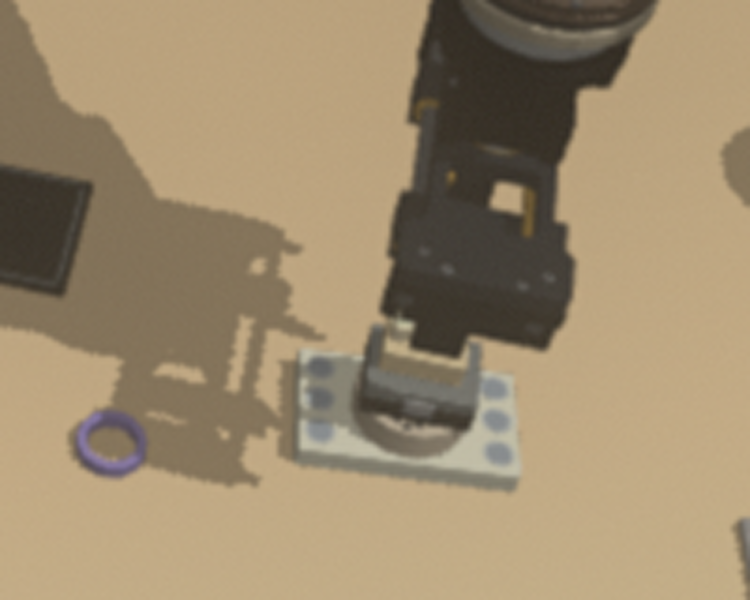

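The gripper stands over the model: the near finger is at crop (440,330), midway along the block. I'll descend and grip.

>>> send_rows(series="0 0 0.26 0 0 0; 0.01 0 0.25 0 0 0; 0 -0.01 0.26 0 0 -0.01; 0 0 0 0 0 0")

```text
t: 1.95
eef_pos: [439.3, 248.4, 138.8]
tcp_rot: [-3.14, 0.0, 1.818]
ft_force: [-0.2, 1.2, 0.6]
opening: 0.599
grip_force: 0.0
```

>>> send_rows(series="0 0 0 0 0 0; 0 0 0 0 0 0; 0 0 0 0 0 0; 0 0 0 0 0 0; 0 0 0 0 0 0", fingers=0)

```text
t: 2.58
eef_pos: [439.6, 248.3, 139.5]
tcp_rot: [3.141, -0.0, 1.817]
ft_force: [-0.4, -0.1, 4.8]
opening: 0.252
grip_force: 30.0
```

```bash
python3 - <<'E'
from h import *
e=plan((440,247.5,200,104,3),(433.4,-269.8,170,86,14),(433.4,-269.8,115,86,3))
E
```

```text
op 0.252 grip 30.0 t 2.58 F [-0.4 -0.1  4.8]
from [439.6 248.3 139.5] 104.1
-0.01 0 -0.34 0 0 0; 0 0 -0.33 0 0 0.01; -0.01 0 -0.34 0 0 0; -0.6 -0.16 0.04 0 0 0.13; -0.6 -0.14 0.04 0 0 0.13
-0.6 -0.13 0.04 0 0 0.13; -0.6 -0.12 0.03 0 0 0.13; -0.61 -0.1 0.04 0 0 0.13; -0.61 -0.09 0.03 0 0 0.13; -0.61 -0.07 0.04 0 0 0.13
-0.61 -0.06 0.03 0 0 0.13; -0.61 -0.05 0.04 0 0 0.13; -0.62 -0.03 0.03 0 0 0.13; -0.61 -0.02 0.04 0 0 0.13; -0.62 0 0.03 0 0 0.12
-0.61 0.01 0.04 0 0 0.13; -0.62 0.02 0.03 0 0 0.12; 0 0 0.31 0 0 0; 0 0 0.3 0 0 0; 0 0 0.31 0 0 0
end [ 433.6 -269.9  114.9] 86.0
```

>>> send_rows(series="-0.01 0 -0.34 0 0 0; 0 0 -0.33 0 0 0.01; -0.01 0 -0.34 0 0 0; -0.6 -0.16 0.04 0 0 0.13; -0.6 -0.14 0.04 0 0 0.13")

```text
t: 3.2
eef_pos: [438.7, 172.3, 195.2]
tcp_rot: [3.141, -0.0, 1.771]
ft_force: [1.1, 0.1, -0.5]
opening: 0.249
grip_force: 30.0
```

>>> send_rows(series="-0.6 -0.13 0.04 0 0 0.13; -0.6 -0.12 0.03 0 0 0.13; -0.61 -0.1 0.04 0 0 0.13; -0.61 -0.09 0.03 0 0 0.13; -0.61 -0.07 0.04 0 0 0.13")

```text
t: 3.82
eef_pos: [436.5, -12.7, 184.2]
tcp_rot: [3.141, -0.0, 1.656]
ft_force: [0.1, -0.2, -1.4]
opening: 0.25
grip_force: 30.0
```

>>> send_rows(series="-0.61 -0.06 0.03 0 0 0.13; -0.61 -0.05 0.04 0 0 0.13; -0.62 -0.03 0.03 0 0 0.13; -0.61 -0.02 0.04 0 0 0.13; -0.62 0 0.03 0 0 0.12")

```text
t: 4.45
eef_pos: [434.3, -197.3, 173.9]
tcp_rot: [-3.142, -0.0, 1.544]
ft_force: [0.4, 0.1, -0.8]
opening: 0.247
grip_force: 30.0
```

>>> send_rows(series="-0.61 0.01 0.04 0 0 0.13; -0.62 0.02 0.03 0 0 0.12; 0 0 0.31 0 0 0; 0 0 0.3 0 0 0; 0 0 0.31 0 0 0")

```text
t: 5.08
eef_pos: [433.5, -270.0, 114.0]
tcp_rot: [3.142, -0.0, 1.501]
ft_force: [-0.8, -0.3, 0.1]
opening: 0.25
grip_force: 30.0
```

>>> send_rows(series="0 0 0 0 0 0; 0 0 0 0 0 0")

```text
t: 5.32
eef_pos: [433.7, -270.0, 115.1]
tcp_rot: [3.141, 0.0, 1.502]
ft_force: [0.8, -0.7, -1.0]
opening: 0.251
grip_force: 30.0
```

```bash
python3 - <<'E'
from h import *
e=plan((433.4,-269.8,96,86,4))
c=shot('scene');P=cloud(c)
zrep('model?',P,436,-269,35,18,62)
cv2.imwrite('pics/s3.png',cv2.resize(c['color'][130:230,130:255,::-1],(750,600),interpolation=cv2.INTER_CUBIC))
c=load('scene')
E
```

```text
op 0.251 grip 30.0 t 5.33 F [ 0.8 -0.7 -1. ]
from [ 433.7 -270.   115.1] 86.0
0 0 0.08 0 0 0; 0 0 0.08 0 0 0; 0 0 0.08 0 0 0; 0 -0.01 0.08 0 0 0
end [ 433.1 -269.9   95.9] 86.0
 model? 240 [ 438.3 -269.4   37.6   43.9  106.6] med z 48.9
```

View pics/s3.png

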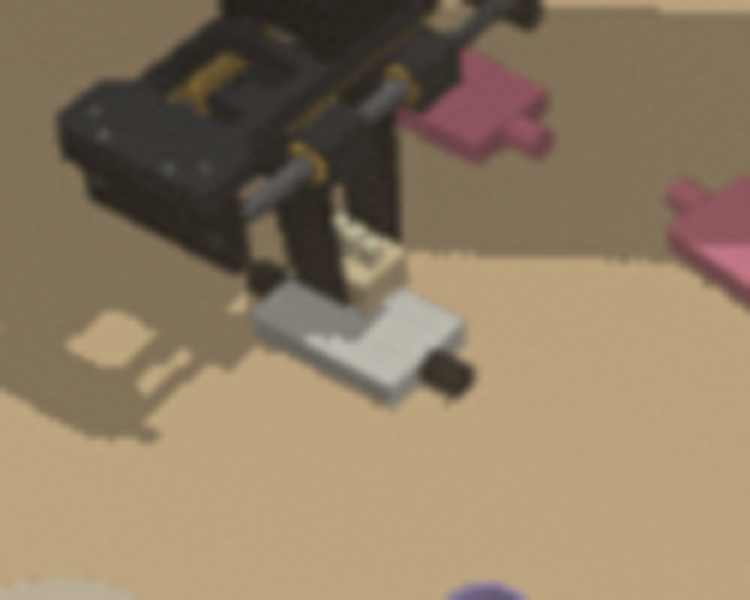

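The model is held upright over the silver stand, at crop (370,260), and aligned with it. I'll lower it.

>>> send_rows(series="0 0 0.08 0 0 0; 0 0 0.08 0 0 0; 0 0 0.08 0 0 0; 0 -0.01 0.06 0 0 0; 0 0 0 0 0 0")

```text
t: 6.0
eef_pos: [432.8, -269.8, 96.3]
tcp_rot: [-3.141, -0.0, 1.501]
ft_force: [-0.0, 0.1, -0.7]
opening: 0.25
grip_force: 30.0
```

>>> send_rows(series="0 0 0.02 0 0 0; 0 0 0.02 0 0 0; 0 0 0 0 0 0")

```text
t: 6.38
eef_pos: [433.0, -269.9, 95.5]
tcp_rot: [3.141, 0.001, 1.502]
ft_force: [-3.2, 2.4, 18.1]
opening: 0.25
grip_force: 30.0
```

>>> send_rows(series="0 0 -0.01 0 0 0; 0 0 0 0 0 0; 0 0 0 0 0 0; 0 0 0 0 0 0", fingers=0.65)

```text
t: 6.88
eef_pos: [433.0, -269.8, 94.7]
tcp_rot: [-3.141, -0.0, 1.502]
ft_force: [-0.6, -0.1, 0.2]
opening: 0.608
grip_force: 0.0
```

>>> send_rows(series="0 0 -0.4 0 0 0; 0 0 -0.8 0 0 0; 0 0 -0.4 0 0 0")

```text
t: 7.25
eef_pos: [433.2, -270.0, 192.7]
tcp_rot: [3.14, 0.001, 1.502]
ft_force: [0.5, 0.2, 0.1]
opening: 0.652
grip_force: 0.0
```

```bash
python3 - <<'E'
from h import *
plan((440.5,249.7,180,105.5,12),(440.5,249.7,140,105.5,2))
for n in('top','scene'):
    P=cloud(shot(n)); zrep('box',P,439,249,40,50,75,tag=n); zrep('model',P,433,-269,30,18,50,tag=n); zrep('tray',P,439,249,40,30,75,tag=n)
E
```

```text
op 0.652 grip 0.0 t 7.25 F [0.5 0.2 0.1]
from [ 433.2 -270.   192.7] 86.0
0.72 -0.04 0.02 0 0 -0.16; 0.72 -0.02 0.02 0 0 -0.16; 0.72 0 0.02 0 0 -0.16; 0.72 0.02 0.02 0 0 -0.16; 0.72 0.04 0.02 0 0 -0.16
0.72 0.06 0.02 0 0 -0.16; 0.72 0.08 0.02 0 0 -0.16; 0.72 0.1 0.01 0 0 -0.17; 0.71 0.12 0.02 0 0 -0.16; 0.71 0.14 0.01 0 0 -0.17
0.7 0.17 0.02 0 0 -0.16; 0.7 0.19 0.01 0 0 -0.17; 0 0 0.33 0 0 0; 0 0 0.34 0 0 0
end [440.7 249.9 139.9] 105.5
top box 405 [439.  249.6  44.   54.6 106.8] med z 58.3
top model 17 [ 436.8 -251.7    6.4   16.4  153.1] med z 26.7
top tray 492 [437.9 248.2  56.1  56.4  19.6] med z 57.6
scene box 585 [443.5 250.5  44.6  53.7 106.4] med z 56.1
scene model 206 [ 434.9 -269.2   26.3   42.9   85.7] med z 28.1
scene tray 840 [446.1 250.7  49.1  55.7 107.5] med z 55.3
```

>>> send_rows(series="0.72 -0.04 0.02 0 0 -0.16; 0.72 -0.02 0.02 0 0 -0.16; 0.72 0 0.02 0 0 -0.16; 0.72 0.02 0.02 0 0 -0.16; 0.72 0.04 0.02 0 0 -0.16")

```text
t: 7.98
eef_pos: [435.5, -52.3, 183.9]
tcp_rot: [-3.14, -0.001, 1.642]
ft_force: [0.7, 0.9, 0.7]
opening: 0.653
grip_force: 0.0
```

>>> send_rows(series="0.72 0.06 0.02 0 0 -0.16; 0.72 0.08 0.02 0 0 -0.16; 0.72 0.1 0.01 0 0 -0.17; 0.71 0.12 0.02 0 0 -0.16; 0.71 0.14 0.01 0 0 -0.17")

```text
t: 8.6
eef_pos: [438.0, 164.7, 179.0]
tcp_rot: [-3.14, -0.0, 1.785]
ft_force: [0.7, -1.0, -0.0]
opening: 0.649
grip_force: 0.0
```

>>> send_rows(series="0.7 0.17 0.02 0 0 -0.16; 0.7 0.19 0.01 0 0 -0.17; 0 0 0.33 0 0 -0.1; 0 0 0.34 0 0 0; 0 0 0 0 0 0")

```text
t: 9.22
eef_pos: [439.7, 249.8, 136.2]
tcp_rot: [-3.138, 0.0, 1.86]
ft_force: [-0.4, 0.6, 0.0]
opening: 0.652
grip_force: 0.0
```

```bash
python3 - <<'E'
from h import *
plan((441,250,118,106.5,3))
E
```

```text
op 0.652 grip 0.0 t 9.22 F [-0.4  0.6  0. ]
from [439.7 249.8 136.2] 106.5
0 0.01 0.1 0 0 0; 0 0.01 0.1 0 0 0; 0 0 0.1 0 0 0
end [440.9 250.2 118.2] 106.5
```

>>> send_rows(series="0 0.01 0.1 0 0 0; 0 0.01 0.08 0 0 0; 0 0 0.06 0 0 0; 0 0 0 0 0 0; 0 0 0 0 0 0")

```text
t: 9.85
eef_pos: [441.7, 250.4, 123.8]
tcp_rot: [3.141, -0.0, 1.859]
ft_force: [0.4, 0.4, -0.6]
opening: 0.647
grip_force: 0.0
```

>>> send_rows(series="0 0 0.05 0 0 0; 0 0 0.05 0 0 0; 0 0 0 0 0 0; 0 0 0 0 0 0")

```text
t: 10.35
eef_pos: [441.7, 250.4, 117.6]
tcp_rot: [3.142, -0.0, 1.859]
ft_force: [1.3, 1.1, -0.2]
opening: 0.649
grip_force: 0.0
```

>>> send_rows(series="0 0 0 0 0 0; 0 0 0 0 0 0; 0 0 0 0 0 0; 0 0 0 0 0 0; 0 0 0 0 0 0", fingers=0)

```text
t: 10.98
eef_pos: [441.7, 250.4, 117.7]
tcp_rot: [3.141, -0.0, 1.859]
ft_force: [-0.0, -0.5, 1.2]
opening: 0.415
grip_force: 30.0
```

```bash
python3 - <<'E'
from h import *
s=env.state()['eef_pos']
e=plan((s[0],s[1],155,106.5,2),(640,252.5,110,97,6),(640,252.5,98,97,2))
E
```

```text
op 0.415 grip 30.0 t 10.97 F [-0.  -0.5  1.2]
from [441.7 250.4 117.7] 106.5
0 0 -0.31 0 0 0; 0 0 -0.31 0 0 0; -0.15 0.53 0.12 0 0 0.16; -0.14 0.53 0.13 0 0 0.16; -0.12 0.54 0.12 0 0 0.16
-0.11 0.54 0.13 0 0 0.16; -0.09 0.54 0.12 0 0 0.16; -0.07 0.55 0.13 0 0 0.15; 0 0 0.1 0 0 0; 0 0 0.1 0 0 0
end [640.  252.6  97.9] 97.0
```

>>> send_rows(series="0 0 -0.31 0 0 0; 0 0 -0.31 0 0 0; -0.15 0.53 0.12 0 0 0.16; -0.14 0.53 0.13 0 0 0.16; -0.12 0.54 0.12 0 0 0.16")

```text
t: 11.6
eef_pos: [541.8, 251.3, 132.4]
tcp_rot: [3.142, -0.0, 1.775]
ft_force: [0.5, 0.2, -1.4]
opening: 0.421
grip_force: 30.0
```

>>> send_rows(series="-0.11 0.54 0.13 0 0 0.16; -0.09 0.54 0.12 0 0 0.16; -0.07 0.55 0.13 0 0 0.15; 0 0 0.1 0 0 0; 0 0 0.1 0 0 0")

```text
t: 12.22
eef_pos: [639.2, 252.5, 97.1]
tcp_rot: [-3.14, 0.0, 1.694]
ft_force: [-0.4, 0.8, -0.5]
opening: 0.419
grip_force: 30.0
```

>>> send_rows(series="0 0 0 0 0 0; 0 0 0 0 0 0")

```text
t: 12.48
eef_pos: [639.6, 252.8, 98.3]
tcp_rot: [3.141, -0.0, 1.694]
ft_force: [0.2, 0.3, -1.6]
opening: 0.416
grip_force: 30.0
```

```bash
python3 - <<'E'
from h import *
plan((640,252.5,88.2,97,3))
E
```

```text
op 0.416 grip 30.0 t 12.47 F [ 0.2  0.3 -1.6]
from [639.6 252.8  98.3] 97.1
0 0 0.06 0 0 0; 0 0 0.05 0 0 0; -0.01 0.01 0.06 0 0 0.01
end [640.3 252.3  88.1] 97.0
```

>>> send_rows(series="0 0 0.06 0 0 0; 0 0 0.05 0 0 0; 0 0 0.06 0 0 0; 0 0 0 0 0 0")

```text
t: 12.98
eef_pos: [640.0, 252.6, 87.7]
tcp_rot: [3.142, -0.0, 1.694]
ft_force: [-1.0, -0.2, 2.0]
opening: 0.419
grip_force: 30.0
```

>>> send_rows(series="0 0 0.01 0 0 0; 0 0 0 0 0 0")

```text
t: 13.22
eef_pos: [640.0, 252.6, 87.7]
tcp_rot: [3.141, -0.0, 1.694]
ft_force: [-2.8, -1.7, 7.1]
opening: 0.421
grip_force: 30.0
```

>>> send_rows(series="0 0 0 0 0 0; 0 0 0 0 0 0; 0 0 0 0 0 0; 0 0 0 0 0 0", fingers=0.8)

```text
t: 13.72
eef_pos: [640.0, 252.6, 86.9]
tcp_rot: [-3.142, -0.0, 1.694]
ft_force: [-0.4, 0.9, -1.0]
opening: 0.769
grip_force: 0.0
```

>>> send_rows(series="0 0 -0.4 0 0 0; 0 0 -0.8 0 0 0; 0 0 -0.4 0 0 0")

```text
t: 14.1
eef_pos: [640.4, 252.8, 185.5]
tcp_rot: [3.139, -0.0, 1.694]
ft_force: [0.5, -0.5, -0.7]
opening: 0.801
grip_force: 0.0
```

```bash
python3 - <<'E'
from h import *
plan((440,249.3,150,111,5),(440,249.3,110,111,2))
for n in('top','scene'):
    P=cloud(shot(n)); zrep('tray',P,439,249,40,30,50,tag=n); zrep('pal',P,439,249,80,9,50,tag=n); zrep('box',P,640,252,40,17,40,tag=n); zrep('outtray',P,640,252,70,4,60,tag=n)
E
```

```text
op 0.801 grip 0.0 t 14.1 F [ 0.5 -0.5 -0.7]
from [640.4 252.8 185.5] 97.0
0.07 -0.66 0.12 0 0 -0.28; 0.1 -0.66 0.12 0 0 -0.28; 0.14 -0.66 0.12 0 0 -0.28; 0.17 -0.65 0.12 0 0 -0.28; 0.19 -0.63 0.11 0 0 -0.28
0 0 0.33 0 0 0; 0 0 0.34 0 0 0
end [440.3 249.2 109.9] 111.0
top tray 67 [439.5 226.1  11.2  41.9   3.8] med z 36.4
top pal 425 [448.8 218.2  44.8  64.5  19.8] med z 17.2
top box 186 [638.8 237.3  26.   42.2   4.5] med z 28.2
top outtray 476 [640.1 229.8  60.5  63.7   7.3] med z 10.3
tray none
scene pal 305 [429.4 297.8  31.6  72.  172.3] med z 14.3
scene box 511 [651.1 254.2  26.6  53.9  97.8] med z 26.1
scene outtray 1283 [641.5 252.1  61.3 100.1  97.5] med z 11.6
```

>>> send_rows(series="0.07 -0.66 0.12 0 0 -0.28; 0.1 -0.66 0.12 0 0 -0.28; 0.14 -0.66 0.12 0 0 -0.28; 0.17 -0.65 0.12 0 0 -0.28; 0.19 -0.63 0.11 0 0 -0.28")

```text
t: 14.82
eef_pos: [438.1, 248.8, 146.5]
tcp_rot: [-3.14, -0.0, 1.939]
ft_force: [0.3, 0.9, -0.4]
opening: 0.798
grip_force: 0.0
```

>>> send_rows(series="0 0 0 0 0 0; 0 0 0.25 0 0 0; 0 0 0.25 0 0 0; 0 0 0 0 0 0; 0 0 0 0 0 0")

```text
t: 15.45
eef_pos: [440.1, 249.0, 117.3]
tcp_rot: [-3.141, -0.0, 1.938]
ft_force: [-1.1, 0.0, -0.4]
opening: 0.799
grip_force: 0.0
```

```bash
python3 - <<'E'
from h import *
plan((440,249.3,97,111,4))
for n in('top','scene'):
    P=cloud(shot(n)); zrep('box',P,640,252,40,17,40,tag=n); zrep('outtray',P,640,252,70,4,60,tag=n); zrep('pal',P,440,249,80,9,23,tag=n)
    if n=='scene': zrep('tray',P,440,249,45,25,50,tag=n)
E
```

```text
op 0.799 grip 0.0 t 15.45 F [-1.1  0.  -0.4]
from [440.1 249.  117.3] 111.0
0 0 0.08 0 0 0; 0 0 0.09 0 0 0; 0 0 0.08 0 0 0; 0.01 0 0.09 0 0 0
end [439.9 249.6  96.9] 111.0
top box 386 [637.5 252.3  44.5  54.8  98.8] med z 28.3
top outtray 911 [637.2 253.5  70.4 111.9  93.1] med z 12.7
top pal 352 [449.4 217.1  44.2  64.4  19.6] med z 16.9
scene box 838 [642.3 252.9  43.8  53.9  96.8] med z 26.2
scene outtray 1730 [641.8 252.1  61.2 100.   97.2] med z 14.7
scene pal 825 [441.2 249.9  67.3 110.3 111.2] med z 14.2
scene tray 140 [458.2 235.3  16.2  59.8  34.8] med z 33.9
```

>>> send_rows(series="0 0 0.08 0 0 0; 0 0 0.09 0 0 0; 0 0 0.08 0 0 0; 0.01 0 0.09 0 0 0; 0 0 0 0 0 0")

```text
t: 16.18
eef_pos: [439.5, 249.6, 96.8]
tcp_rot: [-3.141, -0.0, 1.938]
ft_force: [-0.1, 0.5, -0.2]
opening: 0.801
grip_force: 0.0
```

>>> send_rows(series="0 0 0 0 0 0; 0 0 0 0 0 0; 0 0 0 0 0 0; 0 0 0 0 0 0; 0 0 0 0 0 0", fingers=0)

```text
t: 16.8
eef_pos: [439.7, 249.7, 97.4]
tcp_rot: [3.141, -0.0, 1.938]
ft_force: [-0.0, -0.5, 2.4]
opening: 0.607
grip_force: 30.0
```

```bash
python3 - <<'E'
from h import *
s=env.state()['eef_pos']
plan((s[0],s[1],165,111,3),(636.3,-244.8,150,100,15),(636.3,-244.8,125,100,2))
E
```

```text
op 0.607 grip 30.0 t 16.8 F [-0.  -0.5  2.4]
from [439.7 249.7  97.4] 111.0
0 0 -0.38 0 0 0; 0 0 -0.37 0 0 0; 0 0 -0.38 0 0 0; -0.59 0.01 0.02 0 0 0.07; -0.59 0.01 0.02 0 0 0.07
-0.59 0.02 0.02 0 0 0.07; -0.59 0.03 0.02 0 0 0.07; -0.59 0.04 0.02 0 0 0.07; -0.59 0.04 0.02 0 0 0.08; -0.59 0.05 0.01 0 0 0.07
-0.59 0.06 0.02 0 0 0.08; -0.59 0.07 0.01 0 0 0.07; -0.59 0.07 0.02 0 0 0.08; -0.58 0.08 0.01 0 0 0.07; -0.58 0.09 0.02 0 0 0.08
-0.59 0.1 0.01 0 0 0.07; -0.58 0.1 0.02 0 0 0.08; -0.58 0.11 0.01 0 0 0.07; 0 0 0.21 0 0 0; 0 0 0.21 0 0 0
end [ 636.2 -244.7  125. ] 100.0
```

>>> send_rows(series="0 0 -0.38 0 0 0; 0 0 -0.37 0 0 0; 0 0 -0.38 0 0 0; -0.59 0.01 0.02 0 0 0.07; -0.59 0.01 0.02 0 0 0.07")

```text
t: 17.42
eef_pos: [465.9, 183.3, 162.9]
tcp_rot: [3.141, 0.0, 1.914]
ft_force: [0.5, 0.6, -0.6]
opening: 0.604
grip_force: 30.0
```

>>> send_rows(series="-0.59 0.02 0.02 0 0 0.07; -0.59 0.03 0.02 0 0 0.07; -0.59 0.04 0.02 0 0 0.07; -0.59 0.04 0.02 0 0 0.08; -0.59 0.05 0.01 0 0 0.07")

```text
t: 18.05
eef_pos: [531.6, 17.9, 157.1]
tcp_rot: [-3.141, -0.0, 1.85]
ft_force: [1.6, -0.1, -0.5]
opening: 0.604
grip_force: 30.0
```

>>> send_rows(series="-0.59 0.06 0.02 0 0 0.08; -0.59 0.07 0.01 0 0 0.07; -0.59 0.07 0.02 0 0 0.08; -0.58 0.08 0.01 0 0 0.07; -0.58 0.09 0.02 0 0 0.08")

```text
t: 18.68
eef_pos: [597.1, -146.7, 152.2]
tcp_rot: [-3.141, -0.0, 1.784]
ft_force: [-0.1, -0.8, -0.6]
opening: 0.601
grip_force: 30.0
```

>>> send_rows(series="-0.59 0.1 0.01 0 0 0.07; -0.58 0.1 0.02 0 0 0.08; -0.58 0.11 0.01 0 0 0.07; 0 0 0.21 0 0 0; 0 0 0.21 0 0 0")

```text
t: 19.3
eef_pos: [635.5, -244.1, 123.6]
tcp_rot: [-3.141, -0.001, 1.746]
ft_force: [0.7, -0.4, -1.0]
opening: 0.602
grip_force: 30.0
```

>>> send_rows(series="0 0 0 0 0 0; 0 0 0 0 0 0")

```text
t: 19.55
eef_pos: [636.1, -244.0, 124.9]
tcp_rot: [-3.142, -0.0, 1.747]
ft_force: [-0.2, 0.9, -0.6]
opening: 0.607
grip_force: 30.0
```

```bash
python3 - <<'E'
from h import *
plan((636.3,-244.8,114,100,4))
c=shot('scene');P=cloud(c)
cv2.imwrite('pics/s4.png',cv2.resize(c['color'][180:280,80:205,::-1],(750,600),interpolation=cv2.INTER_CUBIC))
zrep('pal',P,440,249,80,9,23);zrep('pal',cloud(shot('top')),440,249,80,9,23,tag='top')
E
```

```text
op 0.607 grip 30.0 t 19.55 F [-0.2  0.9 -0.6]
from [ 636.1 -244.   124.9] 100.1
0 0 0.05 0 0 0; 0 0 0.04 0 0 0; -0.01 0 0.05 0 0 0; 0 0 0.04 0 0 0.01
end [ 636.3 -244.6  114.1] 100.0
 pal 1686 [440.4 249.7  66.4 110.1 111.5] med z 14.2
top pal 1141 [437.2 249.   64.9 110.7 111.2] med z 16.5
```

View pics/s4.png

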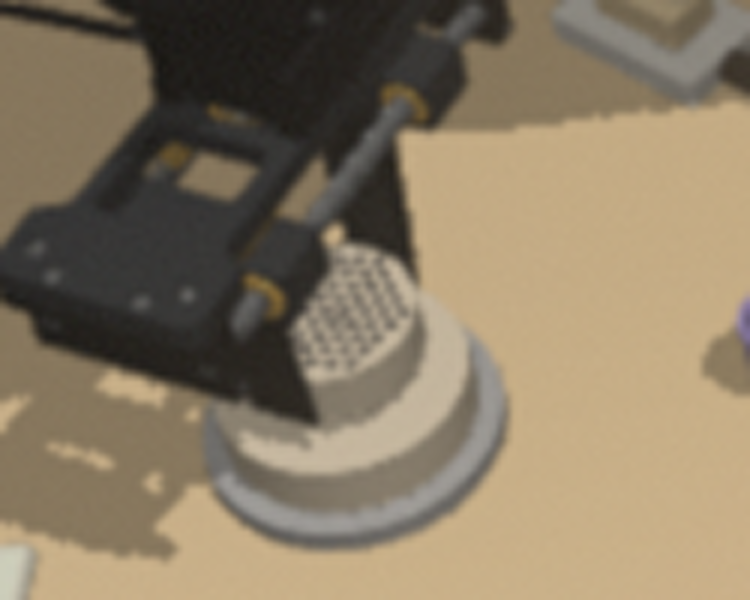

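The tray, at crop (365,315), hangs level over the middle of the pedestal. I'll lower it.

>>> send_rows(series="0 0 0.05 0 0 0; 0 0 0.04 0 0 0; -0.01 0 0.05 0 0 0; 0 0 0.04 0 0 0; 0 0 0 0 0 0")

```text
t: 20.27
eef_pos: [636.1, -245.4, 113.8]
tcp_rot: [-3.141, -0.0, 1.746]
ft_force: [-0.3, 0.3, 0.3]
opening: 0.605
grip_force: 30.0
```

>>> send_rows(series="0 0 0.01 0 0 0; 0 0 0 0 0 0")

```text
t: 20.52
eef_pos: [636.2, -245.4, 113.5]
tcp_rot: [3.141, -0.0, 1.746]
ft_force: [0.3, 0.8, -1.0]
opening: 0.603
grip_force: 30.0
```

>>> send_rows(series="0 0 0.02 0 0 0; 0 0 0 0 0 0")

```text
t: 20.78
eef_pos: [636.2, -245.4, 113.4]
tcp_rot: [3.141, 0.0, 1.746]
ft_force: [-3.8, 2.2, 9.7]
opening: 0.603
grip_force: 30.0
```

>>> send_rows(series="0 0 0 0 0 0; 0 0 0 0 0 0; 0 0 0 0 0 0; 0 0 0 0 0 0", fingers=0.88)

```text
t: 21.28
eef_pos: [636.2, -245.3, 112.1]
tcp_rot: [-3.142, -0.0, 1.746]
ft_force: [0.6, -0.5, -0.1]
opening: 0.873
grip_force: 0.0
```

>>> send_rows(series="0 0 -0.3 0 0 0; 0 0 -0.6 0 0 0; 0 0 -0.3 0 0 0")

```text
t: 21.65
eef_pos: [636.7, -245.6, 187.1]
tcp_rot: [3.139, 0.002, 1.746]
ft_force: [-0.6, -0.1, -0.1]
opening: 0.88
grip_force: 0.0
```

```bash
python3 - <<'E'
from h import *
plan((439.3,249.6,160,111.2,15),(439.3,249.6,110,111.2,2))
E
```

```text
op 0.88 grip 0.0 t 21.65 F [-0.6 -0.1 -0.1]
from [ 636.7 -245.6  187.1] 100.0
0.58 -0.12 0.03 0 0 -0.07; 0.58 -0.11 0.03 0 0 -0.07; 0.58 -0.11 0.03 0 0 -0.08; 0.58 -0.1 0.03 0 0 -0.07; 0.59 -0.09 0.03 0 0 -0.08
0.59 -0.08 0.03 0 0 -0.07; 0.59 -0.08 0.03 0 0 -0.08; 0.59 -0.07 0.03 0 0 -0.07; 0.59 -0.06 0.03 0 0 -0.08; 0.59 -0.05 0.03 0 0 -0.07
0.59 -0.04 0.03 0 0 -0.08; 0.59 -0.04 0.03 0 0 -0.07; 0.59 -0.03 0.03 0 0 -0.08; 0.59 -0.02 0.03 0 0 -0.07; 0.59 -0.01 0.03 0 0 -0.08
0 0 0.42 0 0 0; 0 0 0.41 0 0 0
end [439.2 249.4 110.3] 111.2
```

>>> send_rows(series="0.58 -0.12 0.03 0 0 -0.07; 0.58 -0.11 0.03 0 0 -0.07; 0.58 -0.11 0.03 0 0 -0.08; 0.58 -0.1 0.03 0 0 -0.07; 0.59 -0.09 0.03 0 0 -0.08")

```text
t: 22.28
eef_pos: [569.8, -79.6, 175.7]
tcp_rot: [3.141, 0.0, 1.811]
ft_force: [-0.4, -0.3, 0.6]
opening: 0.882
grip_force: 0.0
```

>>> send_rows(series="0.59 -0.08 0.03 0 0 -0.07; 0.59 -0.08 0.03 0 0 -0.08; 0.59 -0.07 0.03 0 0 -0.07; 0.59 -0.06 0.03 0 0 -0.08; 0.59 -0.05 0.03 0 0 -0.07")

```text
t: 22.9
eef_pos: [503.7, 85.9, 166.6]
tcp_rot: [3.141, 0.0, 1.875]
ft_force: [-0.7, -0.2, 0.2]
opening: 0.879
grip_force: 0.0
```

>>> send_rows(series="0.59 -0.04 0.03 0 0 -0.08; 0.59 -0.04 0.03 0 0 -0.07; 0.59 -0.03 0.03 0 0 -0.08; 0.59 -0.02 0.03 0 0 -0.07; 0.59 -0.01 0.03 0 0 -0.08")

```text
t: 23.52
eef_pos: [438.3, 250.7, 157.6]
tcp_rot: [3.141, -0.0, 1.942]
ft_force: [0.6, -0.7, -0.1]
opening: 0.882
grip_force: 0.0
```

>>> send_rows(series="0 0 0.42 0 0 0; 0 0 0.41 0 0 0; 0 0 0 0 0 0; 0 0 0 0 0 0")

```text
t: 24.02
eef_pos: [439.0, 249.7, 108.3]
tcp_rot: [3.141, -0.0, 1.941]
ft_force: [0.3, 0.1, -0.9]
opening: 0.882
grip_force: 0.0
```

```bash
python3 - <<'E'
from h import *
plan((439.3,249.6,82,111.2,4))
for n in('top','scene'):
    P=cloud(shot(n)); zrep('tray',P,637,-245,45,40,60,tag=n); zrep('ped',P,637,-245,60,28,38,tag=n); zrep('model',P,433,-269,40,18,50,tag=n); zrep('stand',P,433,-269,60,9,50,tag=n)
c=load('scene');cv2.imwrite('pics/s5.png',cv2.resize(c['color'][170:330,300:500,::-1],(750,600),interpolation=cv2.INTER_CUBIC))
E
```

```text
op 0.882 grip 0.0 t 24.02 F [ 0.3  0.1 -0.9]
from [439.  249.7 108.3] 111.2
0 0 0.11 0 0 0; 0 0 0.11 0 0 0; 0 0 0.11 0 0 0; 0 0 0.11 0 0 0
end [439.  249.7  81.9] 111.2
top tray 460 [ 633.5 -245.2   56.1   56.1   89. ] med z 52.3
top ped 422 [ 634.4 -245.5   82.1   82.9  127.1] med z 32.5
top model 172 [ 431.8 -268.3   25.2   42.    85.7] med z 31.5
top stand 575 [ 431.2 -270.    44.   100.2   85.8] med z 15.4
scene tray 622 [ 638.5 -243.9   56.9   58.6   47.7] med z 50.0
scene ped 485 [ 642.  -240.1   73.4   82.7  142.2] med z 30.4
scene model 206 [ 434.8 -268.9   26.8   40.1   87. ] med z 28.0
scene stand 504 [ 434.8 -269.1   45.8  104.    86.5] med z 13.8
```

View pics/s5.png

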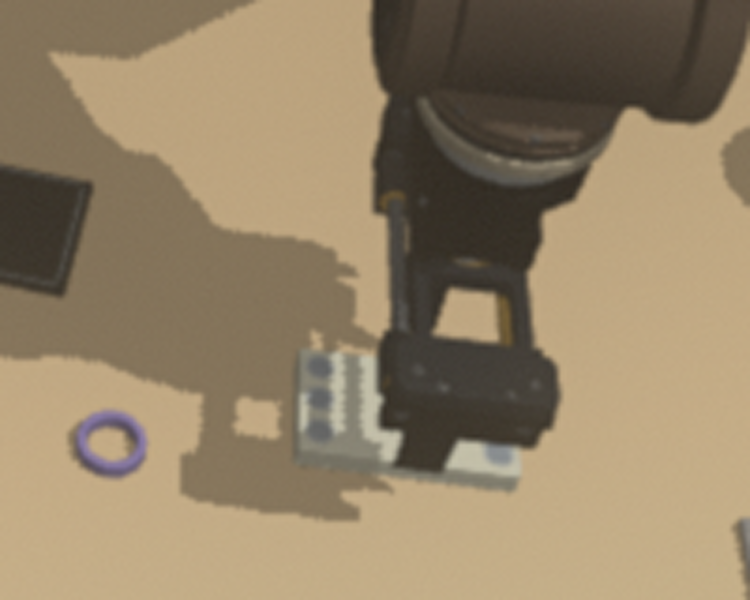

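All three placings are within about 2 mm. The fingers straddle the palette midway along it, with the near one at crop (425,450). I'll descend and grip.

>>> send_rows(series="0 0 0.11 0 0 0; 0 0 0.11 0 0 0; 0 0 0.11 0 0 0; 0 0 0.09 0 0 0; 0 0 0 0 0 0")

```text
t: 24.75
eef_pos: [438.6, 249.6, 81.7]
tcp_rot: [-3.141, -0.0, 1.941]
ft_force: [-1.1, 0.9, -0.5]
opening: 0.881
grip_force: 0.0
```

>>> send_rows(series="0 0 0 0 0 0; 0 0 0 0 0 0")

```text
t: 25.0
eef_pos: [438.8, 249.6, 82.4]
tcp_rot: [3.141, -0.0, 1.941]
ft_force: [-1.0, 0.6, 0.2]
opening: 0.879
grip_force: 0.0
```

>>> send_rows(series="0 0 0 0 0 0; 0 0 0 0 0 0; 0 0 0 0 0 0; 0 0 0 0 0 0; 0 0 0 0 0 0", fingers=0)

```text
t: 25.62
eef_pos: [438.7, 249.6, 82.3]
tcp_rot: [3.141, -0.0, 1.941]
ft_force: [-0.4, -0.2, 2.1]
opening: 0.673
grip_force: 30.0
```

```bash
python3 - <<'E'
from h import *
s=env.state()['eef_pos']
plan((s[0],s[1],130,111.2,3),(428.7,-11.7,125,105.2,10),(428.7,-11.7,98,105.2,2))
E
```

```text
op 0.673 grip 30.0 t 25.62 F [-0.4 -0.2  2.1]
from [438.7 249.6  82.3] 111.2
0 0 -0.26 0 0 0; 0 0 -0.27 0 0 0; 0 0 -0.26 0 0 0; -0.4 -0.17 0.01 0 0 0.06; -0.4 -0.17 0.01 0 0 0.06
-0.4 -0.17 0.01 0 0 0.06; -0.41 -0.16 0.01 0 0 0.06; -0.41 -0.16 0.01 0 0 0.06; -0.41 -0.15 0.01 0 0 0.06; -0.41 -0.15 0 0 0 0.06
-0.41 -0.14 0.01 0 0 0.06; -0.41 -0.14 0 0 0 0.06; -0.41 -0.13 0.01 0 0 0.06; 0 0 0.22 0 0 0; 0 0 0.23 0 0 0
end [428.8 -11.4  97.9] 105.2
```

>>> send_rows(series="0 0 -0.26 0 0 0; 0 0 -0.27 0 0 0; 0 0 -0.26 0 0 0; -0.4 -0.17 0.01 0 0 0.06; -0.4 -0.17 0.01 0 0 0.06")

```text
t: 26.25
eef_pos: [436.8, 197.1, 129.4]
tcp_rot: [3.14, 0.0, 1.921]
ft_force: [0.5, -0.2, -2.0]
opening: 0.674
grip_force: 30.0
```

>>> send_rows(series="-0.4 -0.17 0.01 0 0 0.06; -0.41 -0.16 0.01 0 0 0.06; -0.41 -0.16 0.01 0 0 0.06; -0.41 -0.15 0.01 0 0 0.06; -0.41 -0.15 0 0 0 0.06")

```text
t: 26.88
eef_pos: [431.5, 65.5, 126.7]
tcp_rot: [3.141, 0.0, 1.868]
ft_force: [0.4, 0.3, -2.6]
opening: 0.674
grip_force: 30.0
```

>>> send_rows(series="-0.41 -0.14 0.01 0 0 0.06; -0.41 -0.14 0 0 0 0.06; -0.41 -0.13 0.01 0 0 0.06; 0 0 0.22 0 0 0; 0 0 0.22 0 0 0")

```text
t: 27.5
eef_pos: [428.8, -11.1, 98.0]
tcp_rot: [3.141, 0.0, 1.837]
ft_force: [0.2, 0.1, -2.6]
opening: 0.673
grip_force: 30.0
```

>>> send_rows(series="0 0 0 0 0 0; 0 0 0 0 0 0")

```text
t: 27.75
eef_pos: [428.7, -10.9, 98.3]
tcp_rot: [-3.141, -0.0, 1.838]
ft_force: [0.0, 0.4, -2.0]
opening: 0.669
grip_force: 30.0
```

```bash
python3 - <<'E'
from h import *
plan((428.7,-11.7,89,105.2,3))
c=shot('scene')
cv2.imwrite('pics/s6.png',cv2.resize(c['color'][160:290,210:372,::-1],(748,600),interpolation=cv2.INTER_CUBIC))
E
```

```text
op 0.669 grip 30.0 t 27.75 F [ 0.   0.4 -2. ]
from [428.7 -10.9  98.3] 105.3
0 0 0.05 0 0 0; -0.01 0 0.05 0 0 0; 0 0 0.06 0 0 0.01
end [428.9 -11.5  88.7] 105.2
```

View pics/s6.png

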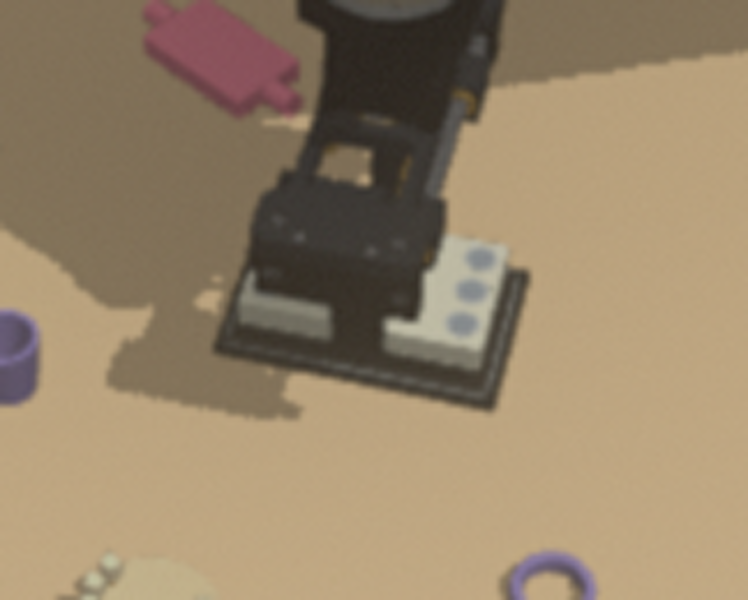

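The palette is lined up over the mat, with even margins at both ends (crop x 240 to 500). I'll lower it.

>>> send_rows(series="0 0 0.05 0 0 0; -0.01 0 0.05 0 0 0; 0 0 0.05 0 0 0; 0 0 0 0 0 0")

```text
t: 28.3
eef_pos: [428.8, -12.0, 89.2]
tcp_rot: [-3.141, -0.0, 1.837]
ft_force: [-0.4, -0.3, -1.6]
opening: 0.669
grip_force: 30.0
```

>>> send_rows(series="0 0 0.01 0 0 0; 0 0 0.01 0 0 0; 0 0 0 0 0 0")

```text
t: 28.68
eef_pos: [428.9, -12.0, 88.3]
tcp_rot: [3.141, 0.0, 1.837]
ft_force: [-0.8, -0.7, -0.6]
opening: 0.672
grip_force: 30.0
```

>>> send_rows(series="0 0 0.02 0 0 0; 0 0 0 0 0 0")

```text
t: 28.92
eef_pos: [428.9, -12.0, 88.2]
tcp_rot: [3.14, 0.001, 1.837]
ft_force: [-3.4, -0.4, 26.3]
opening: 0.669
grip_force: 30.0
```

Contact made. I'll release, lift clear and check.

>>> send_rows(series="0 0 -0.02 0 0 0; 0 0 0 0 0 0; 0 0 0 0 0 0; 0 0 0 0 0 0", fingers=0.88)

```text
t: 29.42
eef_pos: [428.9, -12.0, 88.1]
tcp_rot: [-3.141, -0.0, 1.837]
ft_force: [0.6, 0.3, -0.3]
opening: 0.88
grip_force: 0.0
```

>>> send_rows(series="0 0 -0.3 0 0 0; 0 0 -0.8 0 0 0; 0 0 -0.9 0 0 0; 0.7 0 -0.5 0 0 0; 0.8 0 0 0 0 0")

```text
t: 30.05
eef_pos: [405.6, 75.5, 240.2]
tcp_rot: [3.137, 0.001, 1.835]
ft_force: [-0.5, 0.1, 0.3]
opening: 0.88
grip_force: 0.0
```

>>> send_rows(series="0.8 0 0 0 0 0; 0.8 0 0 0 0 0; 0.5 0 0 0 0 0; 0 0 0 0 0 0; 0 0 0 0 0 0")

```text
t: 30.68
eef_pos: [372.1, 196.1, 238.1]
tcp_rot: [-3.141, 0.0, 1.837]
ft_force: [0.1, -0.5, 0.9]
opening: 0.879
grip_force: 0.0
```

```bash
python3 - <<'E'
from h import *
for n in('top','scene'):
    c=shot(n);P=cloud(c)
    for a in [('pal',428,-12,80,14,40),('matpal',428,-12,95,3.5 if n=='top' else 2.5,40),('model',433,-269,40,18,50),('box',640,252,40,17,40),('tray',636,-245,45,40,60),('jar',544,-134,30,8,50),('arch',622,-7,45,8,50)]: zrep(a[0],P,*a[1:],tag=n)
cv2.imwrite('pics/top9.png',cv2.resize(load('top')['color'][:,:,::-1],(784,588)))
E
```

```text
top pal 1147 [427.3 -12.3  63.7 110.  105.2] med z 22.6
top matpal 1689 [426.  -11.2  90.2 134.5 106. ] med z 21.2
top model 176 [ 432.5 -272.8   29.6   47.4   88.5] med z 31.3
top box 387 [638.1 252.7  44.8  55.4  96.9] med z 28.6
top tray 462 [ 633.6 -245.1   56.    56.8   88.5] med z 52.7
top jar 84 [ 542.4 -133.    28.2   30.1   87.8] med z 31.3
top arch 469 [622.3  -6.7  59.1  60.4  88.3] med z 15.4
scene pal 1300 [431.  -11.6  67.1 110.4 105.1] med z 20.0
scene matpal 1858 [430.5 -10.6  85.2 130.3 104. ] med z 19.0
scene model 204 [ 435.7 -269.1   25.2   40.1   85. ] med z 28.0
scene box 838 [642.6 253.   44.3  53.9  97.2] med z 26.3
scene tray 616 [ 637.7 -244.4   57.4   58.9   37.5] med z 49.9
scene jar 229 [ 546.6 -131.2   30.7   31.5   95.5] med z 24.3
scene arch 781 [627.2  -4.7  57.7  62.1 171.6] med z 12.8
```

View pics/top9.png

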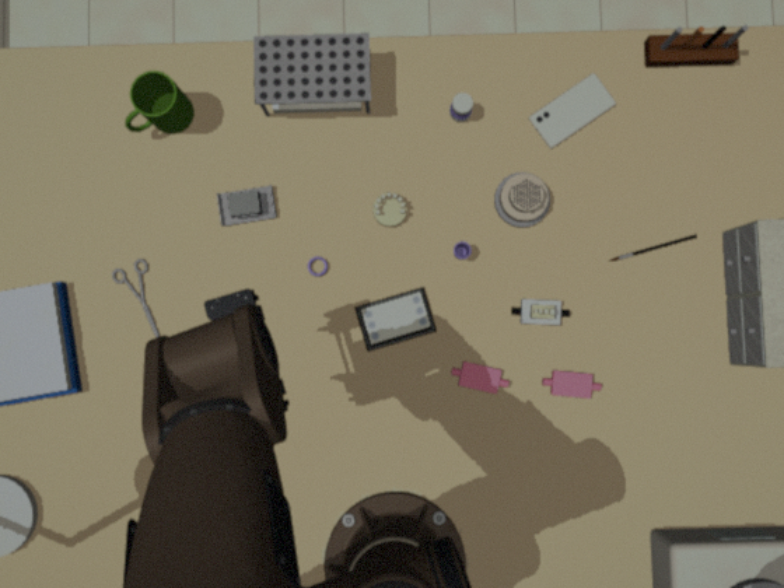

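All four pieces sit centred on their places: model (543,312), box (245,204), tray (526,195) and palette (396,318). The jar and the arch haven't moved, and the arm is clear.

```bash
python3 -c "
from cell import env
print(env.job_done())"
```

```text
the job is handed in; nothing more can be done
None
```

I took the stack apart in order and handed the job in: the last camera check put all four pieces within about 3 mm of the middle of their places, with the jar and the arch model unmoved, but the hand-in returned no verdict.

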